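Make up two fragrance gift sets

ROBOT

A 7-joint arm with a two-finger parallel gripper is mounted at the origin on the work surface. World frame = base frame: x ahead of the robot, y to its left, z up, the work surface at z = 0. Lengths are in m, angles in rad, forces in N, time in s.
With the tool pointing down it reaches from about 0.425 to 1.025 m from the base axis. Payload 3.6 kg.
Tool frame: the origin (TCP) lies at the very end of the fingers, on their centre line; the grasp point (between the pads) lies 19 mm behind it; z points along the fingers, y is the line along which they close (so a half turn about z gives the same grasp; the last joint's range is limited). The gripper opens to 85 mm and grips with 20 to 120 N. Pads are 22 mm wide; open, the fingers measure 114 mm over their backs; the gripper's body (76 mm by 85 mm) begins 54 mm behind the grasp point. The pads swing forward as they close: fully open they stand 13 mm farther back than shut.
Start: joints at [-1.194, 0.591, 0.048, 1.609, -0.033, 0.943, -0.034], TCP at [0.328, 0.646, 0.231] pointing down, gripper open.
Joint ranges: [-2.69, 2.69], [-0.47, 2.24], [-1.27, 1.36], [0.19, 2.51], [-1.53, 4.68], [0.08, 2.07], [-3.09, 3.09]. Speed limits (rad/s): [2.57, 2.57, 3.14, 3.14, 3.14, 3.14, 3.14].

INTERFACE

Orientations are given as a rotation vector (axis times angle).
In Python, from cell import bot gives the robot as it stands. The module is installed in compiled form; this text tells all that it offers.
- The arm moves only by the tool step_arm, never from a script. Its argument "series" is text: rows parted by semicolons, each of 6 numbers parted by spaces: the shift along the tool's x, y, z in mm, then the turn, a rotation vector about the tool's x, y, z in rad. A call has 1 to 10 rows; each row is the pose to reach, as a shift and turn from the pose commanded when the call began, along the tool's axes at that moment; what a row does not reach only later rows make up. A row lasts 1/12 s, in which the tool goes at most 41.7 mm and 7.16 degrees, less where a joint would pass 70% of its speed; a pose out of reach is approached as far as the arm can. A call with a gripper value outside its range is refused whole. "hand" is the opening, from 0 (shut) to 1 (fully open), set as the call begins (left out, the last holds). The fingers move at their own pace and stop on an object; "squeeze" is the grip in N (left out, the last holds). Time passes only in rows, so rows that repeat a pose let the fingers close. It gives the time, the measured TCP pose, the force, the opening and the grip force at its end, in the units of the state.
- bot.read_state(): the state, without advancing time (a new reading comes with each control period).
- bot.camera(name): name is "scene" or "top" or "wrist"; returns (picture, depth): 384x512x3 uint8, blue, green, red; 384x512 float32, m along the optical axis (not along the pixel's ray), 0 where there is no reading.
- bot.calibration(name): a dict with "fx", "fy", "cx", "cy" (pixels), "rvec" (rotation vector, rad) and "tvec" (3), from world to camera coordinates, as OpenCV has them. Camera axes: x right, y down, z forward; pixel columns grow to the right and rows downward; lengths in m; the calibration is good to about 2 mm. The wrist camera is an equidistant fisheye: a pixel r from the principal point sees the ray r / f radians off the axis. A picture is of the moment at which its call begins: read the wrist's pose just before it. calibration takes no time and is no camera call; for the wrist camera it gives the pose at the moment of the call.
- bot.sign_off(): hands the job in; it is judged then, once.
The state is a dict: "clock": time; "qpos": joint angles; "qd": joint speeds; "joint_torque": joint torques, N m; "tool_pos": TCP position; "tool_rot": TCP orientation; "force": force on the tool from outside, world axes, zero at the start; "torque": the same for the moment, N m; "opening": finger opening in m; "finger_force": force on a finger pad.
Only numpy, scipy, OpenCV 4.12 (cv2) and the standard library are available. Lean on these libraries where they do the work, as an engineer would, in place of code of your own. Each camera call takes 0.05 s, during which the arm holds its last target. There are 200 camera calls.

TASK

Make up two gift sets from the stock on the counter: in the long tray, stand the candle tin in the middle bay, with the large round bottle in one end bay and the flat bottle in the other; in the short tray, stand the small round bottle in one bay and the carton in the other. Set everything down gently (do not drop it or knock it over), upright on the floor of its bay, and leave the slim roll-on bottle and the picture card stand where they are.

Things in the scene. Friction and masses are not known exactly. Their poses are not given: they have to be found in the camera images.
- round_large_mid (a point): Large round bottle, amber glass with a white paper label band and a metal cap: body 44 mm diameter, 64 mm high, cap 24 mm diameter, 92 mm tall in all; stands upright. The point is on its axis, half-way up (46 mm above its foot); z is up.
- round_small_mid (a point): Small round bottle of the same make, amber glass with a white paper label band and a metal cap: body 34 mm diameter, 49 mm high, cap 18 mm diameter, 70 mm tall in all; stands upright. The point is on its axis, half-way up (35 mm above its foot); z is up.
- flacon_mid (a point): Flat bottle, amber glass with a white paper label band and a metal cap: rectangular body 54 mm wide (along its x) by 28 mm thick (along its y), 62 mm high, round cap 22 mm diameter, 86 mm tall in all; stands upright. The point is on its middle axis, half-way up (43 mm above its foot); z is up.
- tin_mid (a point): Candle tin: squat round aluminium tin with its lid on and paper labels round its side and on its lid, 58 mm diameter, 60 mm tall; stands upright, lid up. The point is on its axis, half-way up (30 mm above its foot); z is up.
- carton_mid (a point): Plain white card carton, square in plan, 38 mm by 38 mm (sides along its x and y), 66 mm tall, rigid; stands upright. The point is at its centre, 33 mm above its foot; z is up.
- rollon_mid (a point): Slim roll-on bottle, amber glass with label and metal cap, 22 mm diameter all the way up, 78 mm tall; not for either kit. It stands among the stock. The point is on its axis, half-way up (39 mm above the table).
- long_tray: Long pale wooden tray with three bays in a row, fixed to the table, 232 mm long (its x) by 80 mm wide (its y). Its floor is 4 mm above the table; its outer walls and the two dividers are 4 mm thick and rise to 12 mm above the table. The bays are 72 mm square inside, with centres at x = -76, 0 and +76 mm. Origin: middle of the underside, on the table; z is up.
- short_tray: Short pale wooden tray with two bays in a row, fixed to the table, 132 mm long (its x) by 68 mm wide (its y). Its floor is 4 mm above the table; its outer walls and the divider are 4 mm thick and rise to 12 mm above the table. The bays are 60 mm square inside, with centres at x = -32 and +32 mm. Origin: middle of the underside, on the table; z is up.
- card_stand_mid (a point): Bystander on the right (-y side): a picture card 90 mm wide (its y), 3 mm thick (its x), held upright in a dark wooden block, loose, 110 mm tall. The point is half-way up (55 mm above the table).
- riser: Bystander on the left (+y side): a fixed clear three-step display riser crowded with small tester bottles, 240 mm (its x) by 150 mm (its y), 126 mm tall at its +y side. Origin: middle of its underside, on the table.
Things that resemble listed ones, but are neither listed nor needed, are in the scene too. Several things look just like the part that bears tin_mid: the one meant starts farthest from the robot's base.

How it is judged:
By the outcome, as a careful person would: the job done as asked, in the order asked, and still so for the second after the job is handed in, with the robot touching nothing.
It also fails if it takes over 112 s, if anything falls off the work surface, if the arm or the gripper's body presses on something with over 40 N, if the wrist force passes 120 N, or if a joint passes its speed limit or range.

## Working session

There is one attempt and no reset: what is moved stays moved. The work goes in short steps, Python scripts to look and compute and a tool call to move; the robot and the scene stay as the last step left them, time stands still between calls to the robot, and variables do not carry over. Pictures are saved under pics/ and viewed, at most 14 in all, crops included, and the job is handed in when it is done.

Besides the shell and the picture viewer there is one more tool, called as name(argument=value, ...) on one line, values as JSON. step_arm: Moves the arm, as the interface text tells. Its arguments: {"type":"object","properties":{"series":{"type":"string"},"hand":{"type":"number"},"squeeze":{"type":"number"}},"required":["series"]}

```bash
mkdir -p pics; cat > h.py <<'E'
import numpy as np, cv2
from cell import bot
def cloud(name):
    im,d=bot.camera(name); c=bot.calibration(name)
    R=cv2.Rodrigues(np.array(c["rvec"],float))[0]; t=np.array(c["tvec"],float)
    v,u=np.mgrid[:d.shape[0],:d.shape[1]]
    P=np.stack([(u-c["cx"])/c["fx"]*d,(v-c["cy"])/c["fy"]*d,d],-1)
    W=(P-t)@R; W[d==0]=np.nan
    return im,d,W
E
python3 - <<'E'
from h import *
s=bot.read_state(); print({k:np.round(v,3) for k,v in s.items()})
for n in("scene","top"):
    im,d,W=cloud(n); np.save(n+".npy",W); cv2.imwrite(f"pics/{n}0.png",im); c=bot.calibration(n); R=cv2.Rodrigues(np.array(c["rvec"],float))[0];print(n,-R.T@np.array(c["tvec"]),c["fx"],(d==0).mean())
E
```

```text
{'clock': np.float64(0.0), 'qpos': array([-1.195,  0.592,  0.048,  1.61 , -0.033,  0.943, -0.034]), 'qd': array([-0.   ,  0.001, -0.002,  0.001, -0.001, -0.003,  0.   ]), 'joint_torque': array([ 1.0000e-03, -5.4870e+01,  1.5470e+00, -1.9812e+01,  9.0000e-03,
        9.0000e-03,  0.0000e+00]), 'tool_pos': array([0.328, 0.646, 0.23 ]), 'tool_rot': array([-7.310e-01, -3.055e+00,  3.000e-03]), 'force': array([ 1.035,  0.273, -0.146]), 'torque': array([-0.004,  0.05 , -0.041]), 'finger_force': np.float64(0.0), 'opening': np.float64(0.085)}
scene [1.58060672 0.29870789 0.97451302] 497.83308504928 0.009607950846354166
top [0.29435384 0.07902425 1.73749096] 491.7808278928276 0.00396728515625
```

View pics/scene0.png

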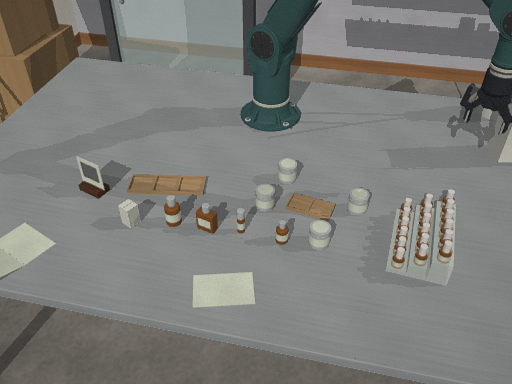

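View pics/top0.png

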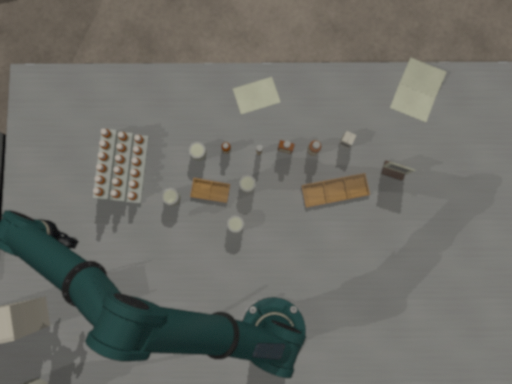

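The scene view shows the carton (129,214), large bottle (173,211), flacon (207,219), roll-on (241,221), small bottle (282,233), four tins and two trays. In the top view, the far tin is at (197,150), the trays at (210,191) and (335,191), and the card stand at (396,172).

```bash
cat > seg.py <<'E'
from h import *
for n in("top","scene"):
    W=np.load(n+".npy"); z=W[...,2]
    print(n,"table z",np.nanmedian(z[(W[...,0]>.5)&(W[...,0]<.9)&(abs(W[...,1])<.4)]))
    for nm,lo,hi in(("obj",.022,.16),("tray",.006,.016)):
        m=((z>lo)&(z<hi)&(W[...,0]>.28)&(W[...,0]<.95)&(abs(W[...,1])<.6)).astype(np.uint8)
        k,l,st,_=cv2.connectedComponentsWithStats(m)
        for i in range(1,k):
            if st[i,4]<(20 if nm=="obj" else 150):continue
            p=W[l==i]; q=p[p[:,2]>np.percentile(p[:,2],99)-.012]
            r=cv2.minAreaRect((p[:,:2]*1000).astype(np.float32))
            print(nm,st[i,:5],"top",np.round(q.mean(0)*1000),"zmax %.0f"%(np.percentile(p[:,2],99)*1000),"rect",np.round(r[0]),np.round(r[1]),round(r[2],1),"r",round(np.hypot(*q.mean(0)[:2]),3))
E
python3 seg.py
```

```text
top table z -8.588355247761309e-05
obj [  93  129   40   73 2233] top [569. 573. 123.] zmax 127 rect [569. 548.] [105. 241.] 84.6 r 0.808
obj [340 131  16  17 161] top [ 656. -269.   67.] zmax 74 rect [ 656. -269.] [38. 41.] 63.8 r 0.708
obj [134 135  10  10  75] top [661. 464.  67.] zmax 73 rect [660. 463.] [28. 28.] 41.2 r 0.808
obj [277 140  18  14 157] top [631. -51.  85.] zmax 90 rect [630. -51.] [54. 30.] 72.4 r 0.633
obj [307 141  14  14 151] top [ 627. -152.   92.] zmax 97 rect [ 626. -150.] [42. 41.] 4.1 r 0.645
obj [189 142  17  18 240] top [616. 258.  62.] zmax 70 rect [617. 258.] [54. 58.] 88.7 r 0.668
obj [221 142  10  11  86] top [631. 159.  68.] zmax 74 rect [630. 159.] [32. 32.] 29.3 r 0.651
obj [256 145   6   9  48] top [620.  42.  76.] zmax 82 rect [620.  44.] [23. 18.] 4.0 r 0.622
obj [133 146  10  10  70] top [621. 468.  69.] zmax 74 rect [619. 465.] [26. 28.] 61.1 r 0.777
obj [132 158  10   9  70] top [582. 472.  68.] zmax 75 rect [580. 469.] [23. 29.] 56.2 r 0.749
obj [382 162  33  18 252] top [ 547. -437.  109.] zmax 115 rect [ 546. -435.] [90. 49.] 67.8 r 0.7

[... 1666 characters left out ...]
31.] 76.2 r 0.637
obj [237 208   8  21 154] top [624.  44.  77.] zmax 82 rect [624.  44.] [22. 20.] 13.0 r 0.625
obj [276 220  13  20 196] top [635. 159.  69.] zmax 73 rect [638. 160.] [34. 28.] 86.5 r 0.654
obj [309 220  23  25 474] top [621. 259.  61.] zmax 65 rect [620. 259.] [59. 56.] 20.2 r 0.673
tray [127 174  79  21 629] top [ 482. -226.   10.] zmax 15 rect [ 480. -227.] [ 89. 234.] 10.3 r 0.532
tray [285 193  51  27 434] top [484. 217.  10.] zmax 16 rect [482. 214.] [138.  76.] 80.3 r 0.53
tray [386 208  62  77 625] top [604. 483.  12.] zmax 16 rect [567. 523.] [150. 247.] 84.9 r 0.774
tray [  0 256  18  21 165] top [ 895. -510.   10.] zmax 15 rect [ 884. -509.] [82. 41.] 35.0 r 1.03
```

```bash
cat >> h.py <<'E'
def trays(n,im,zp=.012):
    c=bot.calibration(n); R=cv2.Rodrigues(np.array(c["rvec"],float))[0]; t=np.array(c["tvec"],float); C=-R.T@t
    h=cv2.cvtColor(im,cv2.COLOR_BGR2HSV); m=((h[...,0]<22)&(h[...,1]>90)&(h[...,2]>60)).astype(np.uint8)
    k,l,st,_=cv2.connectedComponentsWithStats(m)
    for i in range(1,k):
        v,u=np.nonzero(l==i)
        if len(u)<250: continue
        r=np.stack([(u-c["cx"])/c["fx"],(v-c["cy"])/c["fy"],np.ones(len(u))],-1)@R
        P=C+r*((zp-C[2])/r[:,2])[:,None]
        if abs(P[:,1].mean())>.35 or P[:,0].mean()<.4: continue
        q=cv2.minAreaRect((P[:,:2]*1000).astype(np.float32)); print(n,st[i],np.round(q[0],1),np.round(q[1]),round(q[2],1))
E
python3 - <<'E'
from h import *
for n in("top","scene"): trays(n,cv2.imread(f"pics/{n}0.png"))
E
```

```text
top [ 303  175   66   32 1369] [ 479.4 -227.4] [ 77. 229.] 10.1
top [191 178  38  24 683] [483.2 216. ] [129.  68.] 80.8
scene [ 127  174   79   21 1395] [ 486.5 -225.2] [ 91. 232.] 10.4
scene [285 193  50  28 809] [487.9 216.6] [132.  78.] 80.5
scene [196 207  22  27 318] [610.5 -59.4] [111.  58.] 19.7
```

```bash
cat >> h.py <<'E'
def go(x,y,z,yaw):
    "shift (mm) and turn in tool axes to reach TCP x,y,z mm with tool-y at yaw deg (mod 180), tool down"
    s=bot.read_state(); R=cv2.Rodrigues(np.array(s["tool_rot"],float))[0]
    d=R.T@(np.array([x,y,z])-1000*np.array(s["tool_pos"]))
    cur=np.degrees(np.arctan2(R[1,1],R[0,1])); dy=(yaw-cur+90)%180-90; a=np.radians(cur+dy)
    G=np.array([[-np.sin(a),np.cos(a),0],[np.cos(a),np.sin(a),0],[0,0,-1]]).T
    G=np.stack([np.cross([np.cos(a),np.sin(a),0],[0,0,-1]),[np.cos(a),np.sin(a),0],[0,0,-1]],1)
    print(x,y,z,"shift",np.round(d,1),"turn",np.round(cv2.Rodrigues(R.T@G)[0].ravel(),3),"yaw now %.1f"%cur)
E
python3 -c "
from h import *
go(618,258,200,10)"
```

```text
618 258 200 shift [-434.2 -214.4   30.7] turn [-0.002  0.001  0.927] yaw now 63.1
```

step_arm(series="-434 -214 31 0 0 0.927;-434 -214 31 0 0 0.927;-434 -214 31 0 0 0.927;-434 -214 31 0 0 0.927;-434 -214 31 0 0 0.927;-434 -214 31 0 0 0.927;-434 -214 31 0 0 0.927;-434 -214 31 0 0 0.927;-434 -214 31 0 0 0.927;-434 -214 31 0 0 0.927", hand=1, squeeze=40)

```text
clock: 0.93
tool_pos: [0.5779, 0.312, 0.2041]
tool_rot: [-2.019, -2.406, 0.001]
force: [0.8, 0.6, 0.5]
opening: 0.085
finger_force: 0.0
```

```bash
python3 -c "
from h import *
go(618,258,200,10);print(bot.read_state()['qpos'].round(2))"
```

```text
618 258 200 shift [-60.1  30.1   4.1] turn [-0.001  0.    -0.   ] yaw now 10.0
[-0.77  0.55  0.3   1.8  -0.21  0.82 -0.19]
```

step_arm(series="-60 30 4 0 0 0;-60 30 4 0 0 0;-60 30 4 0 0 0;-60 30 4 0 0 0")

```text
clock: 1.27
tool_pos: [0.6184, 0.2568, 0.2002]
tool_rot: [2.026, 2.401, -0.002]
force: [-0.1, 0.9, 0.1]
opening: 0.0854
finger_force: 0.0
```

```bash
cat >> h.py <<'E'
def wpix(P,c):
    R=cv2.Rodrigues(np.array(c["rvec"],float))[0]; p=R@(np.array(P)/1000)+np.array(c["tvec"],float)
    th=np.arctan2(np.hypot(p[0],p[1]),p[2]); ph=np.arctan2(p[1],p[0])
    return int(c["cx"]+c["fx"]*th*np.cos(ph)),int(c["cy"]+c["fy"]*th*np.sin(ph))
def wcloud():
    c=bot.calibration("wrist"); im,d=bot.camera("wrist")
    R=cv2.Rodrigues(np.array(c["rvec"],float))[0]; t=np.array(c["tvec"],float)
    v,u=np.mgrid[:d.shape[0],:d.shape[1]]; a=(u-c["cx"])/c["fx"]; b=(v-c["cy"])/c["fy"]; r=np.hypot(a,b)+1e-9
    k=np.tan(np.minimum(r,1.5))/r*d; W=(np.stack([a*k,b*k,d],-1)-t)@R*1000; W[(d==0)|(r>1.3)]=np.nan
    return im,W,c
def near(W,x,y,lo,hi,rad=55):
    p=W[(np.hypot(W[...,0]-x,W[...,1]-y)<rad)&(W[...,2]>lo)&(W[...,2]<hi)]
    if len(p)<10: print("few",len(p)); return
    q=cv2.minAreaRect(p[:,:2].astype(np.float32)); print("n",len(p),"mean",p.mean(0).round(1),"rect",np.round(q[0],1),np.round(q[1],1),round(q[2],1))
E
python3 - <<'E'
from h import *
im,W,c=wcloud()
print(bot.read_state()['tool_pos'])
near(W,618,258,50,70); near(W,618,258,20,70)
o=im.copy()
for P in([618,258,60],[631,159,70],[483,216,12]): cv2.circle(o,wpix(P,c),4,(0,0,255),-1)
cv2.imwrite("pics/w1.png",o)
E
```

```text
[0.61709438 0.2595067  0.20012185]
n 2521 mean [617.1 261.3  60.7] rect [617.4 260.3] [56.1 56.3] 78.3
n 2730 mean [616.9 263.   58.7] rect [617.2 260.1] [56.6 55.9] 60.3
```

View pics/w1.png

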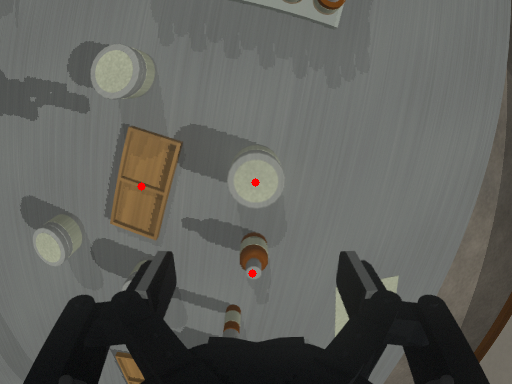

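The wrist view confirms the tin at (256,182) and the short tray at (145,180), both matching the projected estimates to about 2 mm. I'll descend now.

step_arm(series="2 -1 40 0 0 0;2 -1 80 0 0 0;2 -1 115 0 0 0;2 -1 140 0 0 0;2 -1 160 0 0 0;2 -1 173 0 0 0;2 -1 180 0 0 0;2 -1 180 0 0 0")

```text
clock: 1.98
tool_pos: [0.6146, 0.2629, 0.0194]
tool_rot: [-2.016, -2.407, 0.003]
force: [-0.3, -0.6, -0.1]
opening: 0.0855
finger_force: 0.0
```

step_arm(series="0 0 0 0 0 0;0 0 0 0 0 0;0 0 0 0 0 0;0 0 0 0 0 0;0 0 0 0 0 0;0 0 0 0 0 0;0 0 0 0 0 0;0 0 0 0 0 0", hand=0)

```text
clock: 2.65
tool_pos: [0.6173, 0.2623, 0.0225]
tool_rot: [2.019, 2.405, 0.005]
force: [-0.5, -0.3, 6.0]
opening: 0.0571
finger_force: 42.3
```

```bash
python3 -c "
from h import *
go(617,260,150,10);go(480,-227,150,10)"
```

```text
617 260 150 shift [  -2.1   -0.4 -127.5] turn [ 0.003 -0.001 -0.001] yaw now 10.0
480 -227 150 shift [-458.  -219.6 -128.6] turn [ 0.003 -0.001 -0.001] yaw now 10.0
```

step_arm(series="0 0 -15 0 0 0;0 0 -45 0 0 0;0 0 -85 0 0 0;0 0 -115 0 0 0;-10 -5 -130 0 0 0;-35 -17 -130 0 0 0;-70 -34 -130 0 0 0;-107 -51 -130 0 0 0;-144 -69 -130 0 0 0;-181 -87 -130 0 0 0")

```text
clock: 3.48
tool_pos: [0.5607, 0.0665, 0.1515]
tool_rot: [2.019, 2.406, 0.0]
force: [0.7, -0.7, -1.2]
opening: 0.0564
finger_force: 43.2
```

```bash
python3 -c "
from h import *
go(480,-227,150,10);print(bot.read_state()['opening'])"
```

```text
480 -227 150 shift [-275.  -130.4    1.5] turn [0. 0. 0.] yaw now 10.0
0.0563676182974509
```

step_arm(series="-37 -18 0 0 0 0;-74 -36 0 0 0 0;-111 -53 0 0 0 0;-148 -71 0 0 0 0;-185 -88 0 0 0 0;-220 -105 0 0 0 0;-250 -119 0 0 0 0;-268 -128 0 0 0 0;-275 -131 0 0 0 0;-275 -131 0 0 0 0")

```text
clock: 4.32
tool_pos: [0.4792, -0.2279, 0.1514]
tool_rot: [2.025, 2.4, -0.001]
force: [-0.1, 0.7, -2.3]
opening: 0.0565
finger_force: 43.2
```

```bash
python3 - <<'E'
from h import *
im,W,c=wcloud()
print(bot.read_state()['tool_pos'])
go(480,-227,150,10)
o=im.copy()
a=np.radians(10.2)
for X in(-116,116):
  for Y in(-40,40):
    P=[480-X*np.sin(a)+Y*np.cos(a),-227+X*np.cos(a)+Y*np.sin(a),12]; cv2.circle(o,wpix(P,c),3,(0,0,255),-1)
for P in([627,-150,92],[630,-51,86],[657,-268,66]): cv2.circle(o,wpix(P,c),3,(0,255,0),-1)
cv2.imwrite("pics/w2.png",o)
E
```

```text
[ 0.4800867  -0.22559259  0.15113969]
480 -227 150 shift [-1.4 -0.3  1.1] turn [ 0.    -0.    -0.002] yaw now 9.9
```

View pics/w2.png

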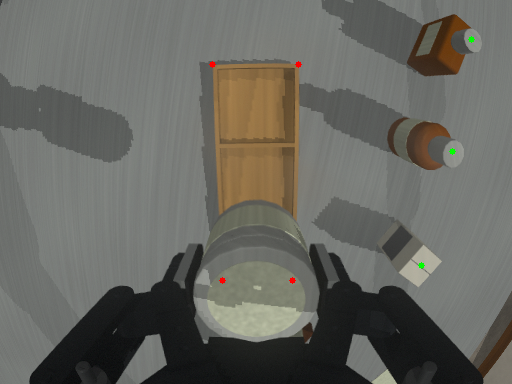

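The wrist view shows the tray corners at (214,64) and (298,65), and the stock caps and carton top, all on their projected dots. The tin is held level. Lowering it now.

step_arm(series="-1 0 35 0 0 0;-1 0 70 0 0 0;-1 0 95 0 0 0;-1 0 110 0 0 0;-1 0 116 0 0 0;-1 0 120 0 0 0;-1 0 122 0 0 0;-1 0 124 0 0 0;-1 0 125 0 0 0;-1 0 125 0 0 0")

```text
clock: 5.2
tool_pos: [0.4814, -0.2264, 0.0266]
tool_rot: [2.019, 2.405, 0.001]
force: [0.3, 0.3, -1.3]
opening: 0.0567
finger_force: 43.2
```

```bash
python3 -c "
from h import *
s=bot.read_state();print(s['tool_pos'],s['force'])"
```

```text
[ 0.48136338 -0.22635534  0.02655646] [ 0.31189703  0.30867876 -1.29794946]
```

step_arm(series="0 0 0.5 0 0 0;0 0 1 0 0 0;0 0 1 0 0 0;0 0 1 0 0 0")

```text
clock: 5.53
tool_pos: [0.4814, -0.2263, 0.0265]
tool_rot: [2.019, 2.405, 0.002]
force: [-0.8, 2.7, 9.5]
opening: 0.0568
finger_force: 43.9
```

step_arm(series="0 0 0.5 0 0 0;0 0 1 0 0 0;0 0 1 0 0 0;0 0 1 0 0 0")

```text
clock: 5.87
tool_pos: [0.4814, -0.2263, 0.0264]
tool_rot: [2.019, 2.405, 0.003]
force: [-1.8, 2.3, 20.3]
opening: 0.0567
finger_force: 44.5
```

Contact with the floor. I'll ease off, then release.

step_arm(series="0 0 -1.5 0 0 0;0 0 -1.5 0 0 0")

```text
clock: 6.03
tool_pos: [0.4813, -0.2268, 0.0265]
tool_rot: [2.019, 2.404, 0.001]
force: [-1.6, 0.9, 11.0]
opening: 0.0567
finger_force: 43.9
```

step_arm(series="0 0 0 0 0 0;0 0 0 0 0 0;0 0 0 0 0 0;0 0 0 0 0 0;0 0 -15 0 0 0;0 0 -40 0 0 0;0 0 -80 0 0 0;0 0 -115 0 0 0;0 0 -125 0 0 0;0 0 -125 0 0 0", hand=1)

```text
clock: 6.87
tool_pos: [0.4825, -0.2272, 0.153]
tool_rot: [2.016, 2.401, 0.003]
force: [0.1, 0.0, -0.3]
opening: 0.0854
finger_force: 0.0
```

```bash
python3 - <<'E'
from h import *
im,W,c=wcloud()
near(W,480,-227,50,75);near(W,627,-150,80,105,40);near(W,627,-150,20,105,40)
print(bot.read_state()['tool_pos'])
go(627,-150,150,10);go(627,-150,30,10)
E
```

```text
n 3567 mean [ 481.2 -226.7   64.5] rect [ 481.3 -228.6] [55.9 57. ] 12.0
n 685 mean [ 624.4 -150.9   90.5] rect [ 627.3 -150.8] [24.  23.7] 55.0
n 2606 mean [ 617.6 -150.8   63.9] rect [ 624.2 -151.4] [39.  44.3] 4.5
[ 0.48126914 -0.22645747  0.15105516]
627 -150 150 shift [ 50.  156.8   1.4] turn [ 0.002  0.001 -0.   ] yaw now 10.0
627 -150 30 shift [ 50.2 156.5 121.4] turn [ 0.002  0.001 -0.   ] yaw now 10.0
```

step_arm(series="12 38 0 0 0 0;24 76 0 0 0 0;36 114 0 0 0 0;45 143 0 0 0 0;49 156 0 0 0 0;49 157 30 0 0 0;49 157 68 0 0 0;49 157 98 0 0 0;49 157 116 0 0 0;49 157 121 0 0 0")

```text
clock: 7.75
tool_pos: [0.6215, -0.1504, 0.0234]
tool_rot: [-2.015, -2.398, 0.009]
force: [-2.1, 0.4, 0.5]
opening: 0.0851
finger_force: 0.0
```

step_arm(series="0 0 0 0 0 0;0 0 0 0 0 0;0 0 0 0 0 0;0 0 0 0 0 0;0 0 0 0 0 0;0 0 0 0 0 0;0 0 0 0 0 0;0 0 0 0 0 0;0 0 0 0 0 0", hand=0)

```text
clock: 8.5
tool_pos: [0.6279, -0.1513, 0.0307]
tool_rot: [2.018, 2.404, 0.002]
force: [-1.1, -0.3, 7.0]
opening: 0.0424
finger_force: 41.6
```

```bash
python3 -c "
from h import *
go(493.5,-302,150,10)"
```

```text
493.5 -302 150 shift [-125.3 -158.1 -119.5] turn [ 0.003  0.001 -0.001] yaw now 10.0
```

step_arm(series="0 0 -10 0 0 0;0 0 -35 0 0 0;0 0 -70 0 0 0;0 0 -105 0 0 0;0 0 -120 0 0 0;-15 -19 -120 0 0 0;-36 -45 -120 0 0 0;-60 -76 -120 0 0 0;-84 -106 -120 0 0 0;-106 -134 -120 0 0 0")

```text
clock: 9.33
tool_pos: [0.5108, -0.2793, 0.1495]
tool_rot: [-2.019, -2.406, 0.001]
force: [0.3, -1.0, -2.9]
opening: 0.0426
finger_force: 41.3
```

step_arm(series="-13 -17 0 0 0 0;-19 -24 0 0 0 0;-19 -24 30 0 0 0;-19 -24 65 0 0 0;-19 -24 90 0 0 0;-19 -24 105 0 0 0;-19 -24 111 0 0 0;-19 -24 114 0 0 0;-19 -24 114 0 0 0")

```text
clock: 10.08
tool_pos: [0.4931, -0.3004, 0.0356]
tool_rot: [-2.018, -2.406, -0.001]
force: [-0.1, -0.7, -1.5]
opening: 0.0424
finger_force: 41.3
```

```bash
python3 -c "
from h import *
go(493.5,-302,34,10);s=bot.read_state();print(s['force'],s['opening'])"
```

```text
493.5 -302 34 shift [-1.6  0.1  1.6] turn [ 0.    -0.001  0.   ] yaw now 10.0
[-0.05560567 -0.65083258 -1.53623642] 0.04241901072091127
```

step_arm(series="-1 0 0.5 0 0 0;-1 0 1 0 0 0;-1 0 1 0 0 0;-1 0 1 0 0 0")

```text
clock: 10.42
tool_pos: [0.4934, -0.3025, 0.0348]
tool_rot: [2.019, 2.405, 0.0]
force: [-0.7, 0.1, -0.3]
opening: 0.0425
finger_force: 41.4
```

step_arm(series="0 0 0.5 0 0 0;0 0 0.5 0 0 0;0 0 0.5 0 0 0")

```text
clock: 10.67
tool_pos: [0.4935, -0.3025, 0.0347]
tool_rot: [2.019, 2.405, 0.001]
force: [-0.4, 1.1, 5.1]
opening: 0.0427
finger_force: 42.0
```

step_arm(series="0 0 0 0 0 0;0 0 0 0 0 0;0 0 0 0 0 0;0 0 0 0 0 0;0 0 -15 0 0 0;0 0 -45 0 0 0;0 0 -85 0 0 0;0 0 -120 0 0 0;0 0 -145 0 0 0;0 0 -145 0 0 0", hand=1)

```text
clock: 11.5
tool_pos: [0.4959, -0.3045, 0.1841]
tool_rot: [2.014, 2.398, 0.004]
force: [0.6, 0.5, -0.1]
opening: 0.0853
finger_force: 0.0
```

```bash
python3 - <<'E'
from h import *
im,W,c=wcloud()
near(W,493,-302,80,110,40)
go(610,-90,180,-15)
E
```

```text
n 728 mean [ 492.7 -299.8   94.9] rect [ 492.9 -301.7] [23.3 23.1] 51.6
610 -90 180 shift [190.3 150.5   1.7] turn [0.006 0.003 0.436] yaw now 10.0
```

Large bottle stands at the bay centre (cap at 95 mm). On to the flacon.

step_arm(series="32 25 0 0 0 0.1;64 51 0 0 0 0.2;96 76 0 0 0 0.3;128 102 0 0 0 0.4;158 125 0 0 0 0.436;180 142 0 0 0 0.436;190 150 0 0 0 0.436;190 150 0 0 0 0.436")

```text
clock: 12.22
tool_pos: [0.6087, -0.0844, 0.1769]
tool_rot: [-2.484, -1.92, 0.0]
force: [0.4, 0.2, -0.4]
opening: 0.0851
finger_force: 0.0
```

```bash
python3 - <<'E'
from h import *
im,W,c=wcloud()
near(W,630,-51,66,100,40);near(W,630,-51,56,68,40);near(W,630,-51,25,68,40)
go(630,-51,150,-15)
cv2.imwrite("pics/w3.png",im)
E
```

```text
n 633 mean [631.2 -49.6  85.6] rect [631.3 -50.3] [21.8 20.9] 76.5
n 1240 mean [631.6 -46.8  62.3] rect [631.8 -49.9] [52.9 28.2] 75.4
n 1314 mean [631.8 -45.6  61.2] rect [631.5 -49.8] [53.2 28.5] 74.0
630 -51 150 shift [41.6 12.6 27.3] turn [-0.002  0.001  0.003] yaw now -14.8
```

View pics/w3.png

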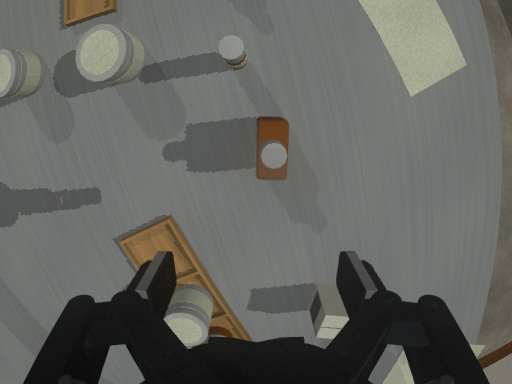

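The flacon at (272,148) is aligned with the fingers, its roll-on neighbour at (232,50). I'll pick it up.

step_arm(series="22 7 20 0 0 0;43 14 40 0 0 0;43 14 65 0 0 0;43 14 95 0 0 0;43 14 122 0 0 0;43 14 140 0 0 0;43 14 149 0 0 0;43 14 149 0 0 0")

```text
clock: 12.93
tool_pos: [0.6295, -0.0545, 0.0276]
tool_rot: [-2.495, -1.906, 0.008]
force: [-0.7, 0.5, 0.6]
opening: 0.0852
finger_force: 0.0
```

step_arm(series="0 0 0 0 0 0;0 0 0 0 0 0;0 0 0 0 0 0;0 0 0 0 0 0;0 0 0 0 0 0;0 0 0 0 0 0;0 0 0 0 0 0;0 0 0 0 0 0;0 0 0 0 0 0;0 0 0 0 0 0", hand=0)

```text
clock: 13.77
tool_pos: [0.633, -0.0512, 0.0308]
tool_rot: [2.492, 1.912, 0.002]
force: [-0.9, -0.2, 5.8]
opening: 0.0273
finger_force: 41.8
```

```bash
python3 -c "
from h import *
go(466.5,-152,150,10)"
```

```text
466.5 -152 150 shift [-140.4 -134.6 -119.4] turn [ 0.001 -0.    -0.436] yaw now -15.0
```

step_arm(series="0 0 -10 0 0 0;0 0 -35 0 0 0;0 0 -70 0 0 0;0 0 -105 0 0 0;0 0 -120 0 0 0;-17 -16 -120 0 0 -0.05;-42 -40 -120 0 0 -0.13;-70 -67 -120 0 0 -0.23;-98 -94 -120 0 0 -0.33;-122 -117 -120 0 0 -0.42")

```text
clock: 14.6
tool_pos: [0.4847, -0.1397, 0.1499]
tool_rot: [-2.033, -2.394, 0.002]
force: [-0.2, -0.8, -1.5]
opening: 0.0271
finger_force: 40.7
```

```bash
python3 -c "
from h import *
go(466.5,-152,36,10.3)"
```

```text
466.5 -152 36 shift [ -9.2 -19.8 114. ] turn [-0.002  0.    -0.017] yaw now 9.3
```

step_arm(series="-9 -21 0 0 0 -0.017;-9 -21 15 0 0 -0.017;-9 -21 45 0 0 -0.017;-9 -21 75 0 0 -0.017;-9 -21 97 0 0 -0.017;-9 -21 109 0 0 -0.017;-9 -21 112 0 0 -0.017;-9 -21 112 0 0 -0.017")

```text
clock: 15.27
tool_pos: [0.468, -0.151, 0.0372]
tool_rot: [-2.018, -2.406, 0.001]
force: [-0.2, 0.0, -2.4]
opening: 0.0276
finger_force: 40.6
```

```bash
python3 -c "
from h import *
im,W,c=wcloud()
go(466.5,-152,34,10.3)
cv2.imwrite('pics/w4.png',im);s=bot.read_state();print(s['force'])"
```

```text
466.5 -152 34 shift [-0.5 -2.2  3.9] turn [-0.     0.    -0.005] yaw now 10.0
[ 1.19788454  0.98969434 -1.30690056]
```

View pics/w4.png

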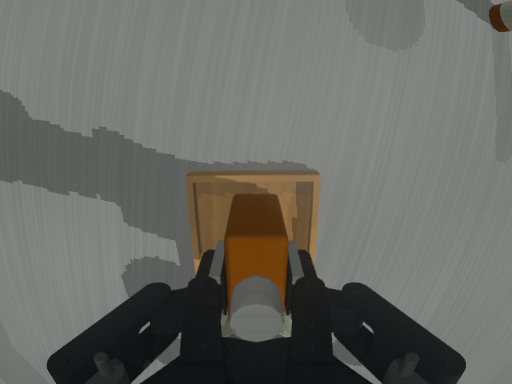

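The flacon (255,270) is square and centred over the end bay (190–320). Setting down in small steps.

step_arm(series="0 -2 1 0 0 0;0 -2 2 0 0 0;0 -2 2 0 0 0;0 -2 2 0 0 0")

```text
clock: 15.65
tool_pos: [0.4669, -0.1515, 0.0363]
tool_rot: [2.018, 2.406, 0.001]
force: [0.7, -0.6, -2.2]
opening: 0.0275
finger_force: 40.6
```

step_arm(series="0 0 0.5 0 0 0;0 0 1 0 0 0;0 0 1 0 0 0")

```text
clock: 15.9
tool_pos: [0.4667, -0.1514, 0.0348]
tool_rot: [2.019, 2.407, 0.0]
force: [1.1, 0.5, -0.9]
opening: 0.0272
finger_force: 41.0
```

step_arm(series="0 0 0.5 0 0 0;0 0 0.7 0 0 0;0 0 0.7 0 0 0")

```text
clock: 16.15
tool_pos: [0.4667, -0.1514, 0.0348]
tool_rot: [2.019, 2.407, 0.001]
force: [-0.9, -0.4, 7.5]
opening: 0.0273
finger_force: 42.0
```

step_arm(series="0 0 0 0 0 0;0 0 0 0 0 0;0 0 0 0 0 0;0 0 0 0 0 0;0 0 0 0 0 0;0 0 -15 0 0 0;0 0 -45 0 0 0;0 0 -85 0 0 0;0 0 -120 0 0 0;0 0 -145 0 0 0", hand=1)

```text
clock: 16.98
tool_pos: [0.467, -0.1517, 0.1815]
tool_rot: [2.018, 2.405, 0.002]
force: [0.3, -0.4, 0.2]
opening: 0.0855
finger_force: 0.0
```

```bash
python3 - <<'E'
from h import *
im,W,c=wcloud()
near(W,466,-152,75,110,40);near(W,466,-152,55,72,40)
go(610,130,180,-9)
E
```

```text
n 599 mean [ 465.7 -148.9   88.8] rect [ 465.8 -150.5] [21.  20.8] 57.1
n 1092 mean [ 464.9 -144.7   65.8] rect [ 466.  -150.5] [28.1 52.5] 10.2
610 130 180 shift [253.9 187.3   5.8] turn [0.01  0.002 0.331] yaw now 10.0
```

step_arm(series="20 15 0 0 0 0.03;52 39 0 0 0 0.1;85 63 0 0 0 0.17;117 87 0 0 0 0.24;149 111 0 0 0 0.3;182 135 0 0 0 0.331;214 158 0 0 0 0.331;242 178 0 0 0 0.331;254 187 0 0 0 0.331;254 187 0 0 0 0.331")

```text
clock: 17.87
tool_pos: [0.6076, 0.1372, 0.1782]
tool_rot: [-2.379, -2.05, -0.003]
force: [0.2, -0.6, -0.4]
opening: 0.0853
finger_force: 0.0
```

```bash
python3 - <<'E'
from h import *
im,W,c=wcloud()
near(W,631,159,55,90,40);near(W,631,159,20,90,40)
go(631,159,150,-9)
E
```

```text
n 365 mean [631.3 161.6  69.3] rect [631.4 160.7] [17.1 17.5] 67.2
n 1089 mean [630.8 164.8  53.3] rect [631.4 161.4] [33.6 33.8] 64.7
631 159 150 shift [29.2 20.5 28.1] turn [-0.001  0.     0.005] yaw now -8.7
```

step_arm(series="16 9 20 0 0 0;33 18 45 0 0 0;33 18 80 0 0 0;33 18 112 0 0 0;33 18 138 0 0 0;33 18 154 0 0 0;33 18 161 0 0 0;33 18 161 0 0 0")

```text
clock: 18.58
tool_pos: [0.6274, 0.1577, 0.0164]
tool_rot: [-2.39, -2.037, 0.008]
force: [0.2, 0.0, 0.3]
opening: 0.085
finger_force: 0.0
```

```bash
python3 -c "
from h import *
im,W,c=wcloud()
go(631.4,161,17,-9)"
```

```text
631.4 161 17 shift [2.9 2.3 0.8] turn [-0.001  0.002 -0.002] yaw now -9.1
```

step_arm(series="2 2 0 0 0 0;2 2 0 0 0 0;2 2 0 0 0 0")

```text
clock: 18.88
tool_pos: [0.6329, 0.1631, 0.0196]
tool_rot: [2.387, 2.041, 0.004]
force: [-1.4, -0.2, -0.9]
opening: 0.0853
finger_force: 0.0
```

step_arm(series="0 0 0 0 0 0;0 0 0 0 0 0;0 0 0 0 0 0;0 0 0 0 0 0;0 0 0 0 0 0;0 0 0 0 0 0;0 0 0 0 0 0;0 0 0 0 0 0;0 0 0 0 0 0;0 0 0 0 0 0", hand=0)

```text
clock: 19.72
tool_pos: [0.6317, 0.1629, 0.0183]
tool_rot: [-2.388, -2.042, -0.0]
force: [-2.0, -0.2, 5.8]
opening: 0.0328
finger_force: 40.0
```

```bash
python3 -c "
from h import *
go(488.5,247.5,137,-9.3)"
```

```text
488.5 247.5 137 shift [  61.3 -154.6 -118.7] turn [ 0.    -0.     0.006] yaw now -8.9
```

step_arm(series="0 0 -10 0 0 0;0 0 -35 0 0 0;0 0 -70 0 0 0;0 0 -105 0 0 0;5 -12 -119 0 0 0.006;14 -35 -119 0 0 0.006;27 -67 -119 0 0 0.006;40 -100 -119 0 0 0.006;52 -132 -119 0 0 0.006;61 -154 -119 0 0 0.006")

```text
clock: 20.55
tool_pos: [0.485, 0.2483, 0.1368]
tool_rot: [-2.39, -2.036, 0.004]
force: [-0.7, -0.1, -1.1]
opening: 0.0327
finger_force: 40.0
```

step_arm(series="0 0 0 0 0 0;0 0 15 0 0 0;0 0 45 0 0 0;0 0 78 0 0 0;0 0 100 0 0 0;0 0 109 0 0 0;0 0 113 0 0 0;0 0 113 0 0 0")

```text
clock: 21.22
tool_pos: [0.4892, 0.2465, 0.0237]
tool_rot: [2.394, 2.034, -0.001]
force: [0.2, -0.9, -1.3]
opening: 0.0325
finger_force: 40.0
```

```bash
python3 -c "
from h import *
im,W,c=wcloud()
go(488.5,247.5,22,-9.3);s=bot.read_state();print(s['force'],s['opening'])
cv2.imwrite('pics/w5.png',im)"
```

```text
488.5 247.5 22 shift [ 0.4 -1.3  2.5] turn [ 0.001 -0.    -0.   ] yaw now -9.3
[ 0.42152734  1.04087989 -0.76257645] 0.03223246158564648
```

View pics/w5.png

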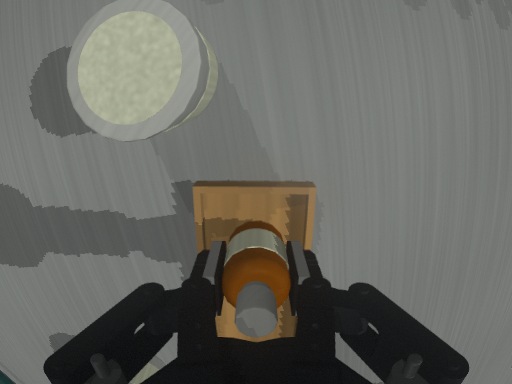

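The small bottle (256,270) is centred over the far bay of the short tray (195–315). Lowering.

step_arm(series="0 0 0.5 0 0 0;0 0 1 0 0 0;0 0 1 0 0 0")

```text
clock: 21.52
tool_pos: [0.4896, 0.2474, 0.024]
tool_rot: [2.393, 2.034, 0.003]
force: [0.4, -0.1, -0.2]
opening: 0.0326
finger_force: 40.0
```

step_arm(series="0 0 0.5 0 0 0;0 0 1 0 0 0;0 0 1 0 0 0")

```text
clock: 21.77
tool_pos: [0.4892, 0.2472, 0.0223]
tool_rot: [2.394, 2.035, 0.001]
force: [0.4, -0.4, 1.5]
opening: 0.0322
finger_force: 40.3
```

step_arm(series="0 0 0.5 0 0 0;0 0 0.5 0 0 0;0 0 0.5 0 0 0")

```text
clock: 22.02
tool_pos: [0.4891, 0.2472, 0.0223]
tool_rot: [-2.394, -2.034, -0.001]
force: [-2.1, 0.7, 7.5]
opening: 0.0324
finger_force: 40.8
```

step_arm(series="0 0 0 0 0 0;0 0 0 0 0 0;0 0 0 0 0 0;0 0 0 0 0 0;0 0 0 0 0 0;0 0 -15 0 0 0;0 0 -45 0 0 0;0 0 -85 0 0 0;0 0 -125 0 0 0;0 0 -155 0 0 0", hand=1)

```text
clock: 22.85
tool_pos: [0.4895, 0.2469, 0.179]
tool_rot: [2.394, 2.034, 0.003]
force: [0.2, 0.8, 1.0]
opening: 0.0851
finger_force: 0.0
```

```bash
python3 - <<'E'
from h import *
im,W,c=wcloud()
near(W,488,247,60,90,30)
go(640,-290,180,-25)
E
```

```text
n 370 mean [488.6 247.   72.8] rect [488.3 245.7] [17.2 17.2] 37.2
640 -290 180 shift [-507.3  232.6    2. ] turn [ 0.007 -0.008  0.273] yaw now -9.3
```

step_arm(series="-18 8 0 0 0 0.02;-48 22 0 0 0 0.06;-84 39 0 0 0 0.1;-120 55 0 0 0 0.14;-156 72 0 0 0 0.18;-192 88 0 0 0 0.22;-228 105 0 0 0 0.26;-264 121 0 0 0 0.273;-300 138 0 0 0 0.273;-336 154 0 0 0 0.273")

```text
clock: 23.73
tool_pos: [0.5868, -0.1113, 0.176]
tool_rot: [-2.648, -1.69, 0.0]
force: [0.8, -0.3, -0.4]
opening: 0.0852
finger_force: 0.0
```

```bash
python3 -c "
from h import *
go(640,-290,180,-25)"
```

```text
640 -290 180 shift [-139.6  123.6   -4. ] turn [-0.     0.     0.001] yaw now -24.9
```

step_arm(series="-28 25 0 0 0 0;-56 50 0 0 0 0;-84 75 0 0 0 0;-110 98 0 0 0 0;-130 115 0 0 0 0;-140 124 0 0 0 0;-140 124 0 0 0 0")

```text
clock: 24.32
tool_pos: [0.6397, -0.2932, 0.1762]
tool_rot: [2.65, 1.682, -0.002]
force: [-0.2, -1.2, 0.3]
opening: 0.0854
finger_force: 0.0
```

```bash
python3 - <<'E'
from h import *
im,W,c=wcloud()
near(W,657,-268,60,75,45);near(W,657,-268,20,75,45)
go(657,-268,150,-25)
E
```

```text
n 1855 mean [ 656.7 -267.9   66.6] rect [ 656.5 -268.4] [37.6 37.6] 64.2
n 2081 mean [ 657.5 -266.1   63.8] rect [ 656.6 -268.3] [37.8 37.6] 64.2
657 -268 150 shift [27.   6.6 25.9] turn [-0.001  0.    -0.001] yaw now -25.1
```

step_arm(series="14 3 20 0 0 0.013;26 6 45 0 0 0.013;26 6 80 0 0 0.013;26 6 112 0 0 0.013;26 6 136 0 0 0.013;26 6 149 0 0 0.013;26 6 154 0 0 0.013;26 6 154 0 0 0.013")

```text
clock: 25.03
tool_pos: [0.6561, -0.2655, 0.0216]
tool_rot: [-2.656, -1.673, 0.001]
force: [0.1, 0.1, 0.3]
opening: 0.0852
finger_force: 0.0
```

step_arm(series="0 0 0 0 0 0;0 0 0 0 0 0;0 0 0 0 0 0;0 0 0 0 0 0;0 0 0 0 0 0;0 0 0 0 0 0;0 0 0 0 0 0;0 0 0 0 0 0;0 0 0 0 0 0;0 0 0 0 0 0", hand=0)

```text
clock: 25.87
tool_pos: [0.6575, -0.2681, 0.0241]
tool_rot: [2.658, 1.672, 0.002]
force: [-0.0, 0.3, 6.7]
opening: 0.0379
finger_force: 41.0
```

```bash
python3 -c "
from h import *
go(478.5,184.5,160,-9.3)"
```

```text
478.5 184.5 160 shift [ 330.4 -357.2 -136.6] turn [ 0.002 -0.    -0.286] yaw now -25.7
```

step_arm(series="0 0 -10 0 0 0;0 0 -35 0 0 0;0 0 -70 0 0 0;0 0 -105 0 0 0;0 0 -130 0 0 0;11 -12 -137 0 0 0;29 -31 -137 0 0 -0.03;54 -58 -137 0 0 -0.07;80 -86 -137 0 0 -0.11;106 -115 -137 0 0 -0.15")

```text
clock: 26.7
tool_pos: [0.5968, -0.1199, 0.1587]
tool_rot: [-2.524, -1.868, 0.001]
force: [0.5, 1.3, -0.1]
opening: 0.0375
finger_force: 40.4
```

```bash
python3 -c "
from h import *
go(478.5,184.5,160,-9.3)"
```

```text
478.5 184.5 160 shift [ 256.6 -202.    -0.8] turn [-0.002 -0.    -0.134] yaw now -17.0
```

step_arm(series="29 -23 0 0 0 -0.02;59 -46 0 0 0 -0.04;89 -70 0 0 0 -0.06;119 -94 0 0 0 -0.08;149 -117 0 0 0 -0.1;179 -141 0 0 0 -0.12;209 -165 0 0 0 -0.134;235 -185 0 0 0 -0.134;254 -199 0 0 0 -0.134;254 -199 0 0 0 -0.134")

```text
clock: 27.53
tool_pos: [0.4787, 0.1857, 0.1584]
tool_rot: [-2.381, -2.042, 0.003]
force: [-0.1, -0.4, -0.4]
opening: 0.0376
finger_force: 40.3
```

```bash
python3 - <<'E'
from h import *
im,W,c=wcloud()
near(W,488,247,60,90,30)
go(478.5,184.5,32,-9.3)
print(bot.read_state()['tool_pos'])
E
```

```text
n 417 mean [488.6 245.3  74.2] rect [488.9 245.2] [17.4 16.9] 83.4
478.5 184.5 32 shift [  1.6  -1.5 126.7] turn [-0.003 -0.     0.006] yaw now -9.0
[0.48011728 0.18259308 0.15864465]
```

step_arm(series="0 -1 20 0 0 0.005;0 -1 55 0 0 0.005;0 -1 88 0 0 0.005;0 -1 110 0 0 0.005;0 -1 122 0 0 0.005;0 -1 127 0 0 0.005;0 -1 129 0 0 0.005;0 -1 129 0 0 0.005")

```text
clock: 28.25
tool_pos: [0.4822, 0.1782, 0.0305]
tool_rot: [2.402, 2.024, -0.001]
force: [-0.5, -0.4, -0.1]
opening: 0.0375
finger_force: 40.4
```

```bash
python3 -c "
from h import *
im,W,c=wcloud()
go(478.5,184.5,28,-9.3);s=bot.read_state();print(s['force'],s['opening'])
cv2.imwrite('pics/w6.png',im)"
```

```text
478.5 184.5 28 shift [ 5.1 -5.1  3. ] turn [ 0.001 -0.    -0.007] yaw now -9.7
[ 0.89000108 -0.23496742 -0.67080301] 0.037399190936463295
```

View pics/w6.png

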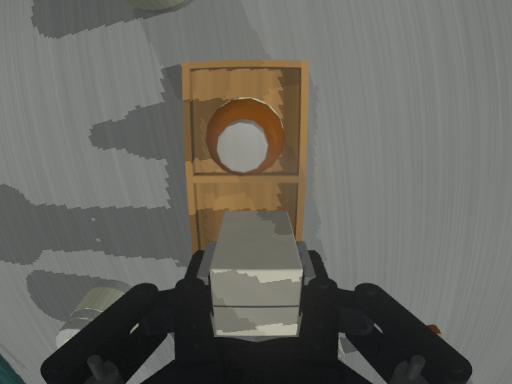

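The small bottle (243,140) stands in its bay. The carton (256,270) hangs over the near bay about 5 mm off centre, so I'll correct it and set it down.

step_arm(series="2 -2 0 0 0 0;5 -4 0 0 0 0;5 -4 1 0 0 0;5 -4 1 0 0 0;5 -4 1 0 0 0")

```text
clock: 28.72
tool_pos: [0.4792, 0.1851, 0.0298]
tool_rot: [2.4, 2.027, 0.001]
force: [-1.0, -0.1, -0.2]
opening: 0.0374
finger_force: 40.4
```

step_arm(series="0 0 0.5 0 0 0;0 0 1 0 0 0;0 0 1 0 0 0")

```text
clock: 28.97
tool_pos: [0.4791, 0.1846, 0.0284]
tool_rot: [2.401, 2.026, -0.0]
force: [0.4, 0.3, -0.4]
opening: 0.0375
finger_force: 40.4
```

step_arm(series="0 0 0.5 0 0 0;0 0 0.5 0 0 0;0 0 0.5 0 0 0")

```text
clock: 29.22
tool_pos: [0.4791, 0.1846, 0.028]
tool_rot: [2.401, 2.026, 0.0]
force: [0.0, -0.5, 0.1]
opening: 0.0377
finger_force: 40.5
```

step_arm(series="0 0 0.5 0 0 0;0 0 0.5 0 0 0;0 0 0.5 0 0 0")

```text
clock: 29.47
tool_pos: [0.4791, 0.1846, 0.028]
tool_rot: [-2.401, -2.026, -0.0]
force: [-0.5, -0.3, 5.7]
opening: 0.0376
finger_force: 41.1
```

Contact. Release and rise.

step_arm(series="0 0 0 0 0 0;0 0 0 0 0 0;0 0 0 0 0 0;0 0 0 0 0 0;0 0 0 0 0 0;0 0 -15 0 0 0;0 0 -45 0 0 0;0 0 -85 0 0 0;0 0 -125 0 0 0;0 0 -160 0 0 0", hand=1)

```text
clock: 30.3
tool_pos: [0.479, 0.1845, 0.1894]
tool_rot: [2.401, 2.026, -0.0]
force: [0.8, -0.3, 0.3]
opening: 0.0852
finger_force: 0.0
```

step_arm(series="20 0 -30 0 0 0;50 0 -50 0 0 0;90 0 -60 0 0 0;130 0 -60 0 0 0;165 0 -60 0 0 0;190 0 -60 0 0 0;200 0 -60 0 0 0;200 0 -60 0 0 0")

```text
clock: 30.97
tool_pos: [0.512, 0.3851, 0.2468]
tool_rot: [-2.396, -2.031, -0.0]
force: [0.2, 0.3, 0.3]
opening: 0.0853
finger_force: 0.0
```

```bash
python3 - <<'E'
from h import *
im,d,W=cloud("scene"); cv2.imwrite("pics/scene1.png",cv2.resize(im[120:280,60:420],None,fx=2.2,fy=2.2,interpolation=cv2.INTER_CUBIC)); np.save("scene.npy",W)
im,d,W=cloud("top"); np.save("top.npy",W)
E
python3 seg.py | grep -v "^tray"
```

```text
top table z -0.0001391191471720039
obj [ 93 129  36  72 981] top [569. 574. 123.] zmax 128 rect [569. 557.] [ 87. 241.] 83.8 r 0.808
obj [135 135   9   9  49] top [662. 462.  68.] zmax 74 rect [663. 458.] [29. 18.] 28.1 r 0.807
obj [256 145   6   9  48] top [620.  43.  79.] zmax 84 rect [619.  44.] [20. 18.] 3.6 r 0.622
obj [382 161  33  19 242] top [ 547. -439.  109.] zmax 115 rect [ 547. -436.] [91. 48.] 70.3 r 0.701
obj [239 175  16  18 231] top [501.  85.  61.] zmax 68 rect [500.  86.] [52. 58.] 88.2 r 0.508
obj [351 178  15  14 158] top [ 493. -302.   96.] zmax 102 rect [ 493. -301.] [42. 44.] 88.3 r 0.578
obj [329 180  18  18 256] top [ 481. -229.   66.] zmax 73 rect [ 481. -228.] [56. 56.] 86.2 r 0.533
obj [196 183  11  10  85] top [488. 243.  74.] zmax 79 rect [488. 243.] [33. 32.] 45.8 r 0.546
obj [212 183  14  14 146] top [478. 184.  71.] zmax 78 rect [478. 183.] [38. 39.] 78.9 r 0.512
obj [307 187  18  12 153] top [ 466. -151.   89.] zmax 95 rect [ 466. -152.] [28. 56.] 10.4 r 0.49
obj [162 188  18  18 249] top [458. 350.  61.] zmax 68 rect [457. 349.] [57. 55.] 62.1 r 0.5
[... 601 characters left out ...]
29.] [63. 57.] 40.6 r 0.536
obj [291 182  18  24 315] top [482. 183.  70.] zmax 74 rect [480. 183.] [39. 44.] 80.9 r 0.516
obj [255 184  20  23 391] top [505.  86.  60.] zmax 65 rect [502.  85.] [60. 57.] 32.1 r 0.512
obj [348 187  22  24 413] top [461. 350.  61.] zmax 65 rect [458. 350.] [57. 59.] 82.4 r 0.579
obj [ 407  189   48   92 3277] top [580. 572. 123.] zmax 127 rect [570. 549.] [101. 247.] 84.5 r 0.815
obj [314 190  13  20 188] top [491. 244.  73.] zmax 77 rect [494. 244.] [30. 33.] 5.9 r 0.548
obj [392 197  20  70 765] top [570. 473.  68.] zmax 73 rect [563. 474.] [ 30. 233.] 84.6 r 0.741
obj [237 208   8  21 154] top [624.  44.  78.] zmax 83 rect [623.  44.] [21. 20.] 6.4 r 0.626
```

View pics/scene1.png

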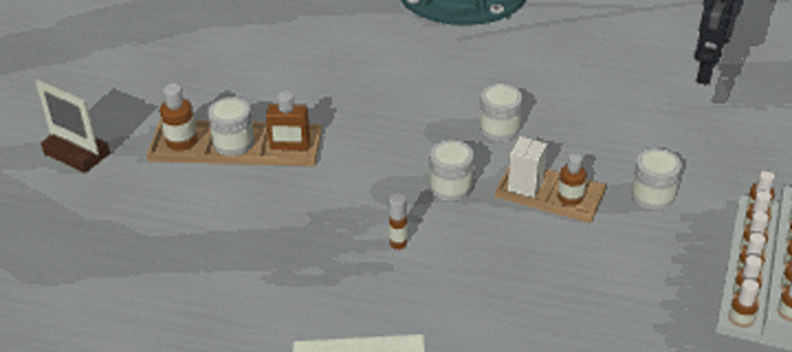

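All five items stand upright in their bays: the long tray at (235,130) and the short tray at (550,180). The roll-on and the card stand have not moved, so I'm handing in.

```bash
python3 -c "
from cell import bot
print(bot.sign_off())"
```

```text
the job is handed in; nothing more can be done
None
```

Both gift sets are made up and handed in at about 31 s: all five items stand upright, close to the middle of their bays, and the roll-on and card stand are where they started.

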